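Feel for the grill segment that stands high and seat it

TASK

One of the six drop-in segments of the flat-top grill has not been pushed home after cleaning and stands a few millimetres higher than the others. Take the spring-tipped probe from its stand, touch the segments lightly with it to feel which one is high, and push that one down with the probe until it is fully home, firmly but without ramming it (under about 30 N). The others sit on brittle heaters: only ever touch them lightly, within the probe's spring travel (under 10 N), do not touch any segment with the gripper, leave the other things where they are, and put the probe back upright in its stand.

Things in the scene. Friction and masses are not known exactly. Their poses are not given: they have to be found in the camera images.
- grill: Steel flat-top grill, fixed, 260 (x) x 270 (y) mm; splash back on its +x edge 79 mm high, low side guards 60 mm high. Origin: centre of its underside; z up. On it lie six identical dark square steel segments, 70 x 70 mm, flat tops, their centres at x = -37, +37 and y = -74, 0, +74 mm in this frame. Five are seated, level with one another; one (any of the six) stands 4 mm higher.
- grill_top (a point): Point 58 mm above the grill's origin, axes as the grill's. The bed under the segments is adjustable: the seated tops lie level, all at the same height, anywhere from 3 mm below to 3 mm above this point. The high segment is held by a tight fit: it starts to slide down at about 12 N, stays where it is left, and stops hard when home, level with the others.
- probe_grip (a point): Handle centre of the probe, a loose upright tool, 0.15 to 0.25 kg, that starts standing in the stand. Black cylindrical handle, 24 mm diameter, 60 mm long, this point half-way up it; z along the tool, up. Under the handle a steel collar, 34 mm diameter, 6 mm thick; its underside, which rests on the stand's top, is 36 mm below this point. Under it a 14 mm shaft 56 mm long.
- probe_end (a point): Flat end of the probe's 10 mm diameter sprung tip, 106 mm below the handle centre when free. The tip slides up into the shaft by at most 8 mm: it starts to give at about 1.2 N, takes 0.6 N more per mm, 6 N at the end of its travel; beyond that the probe is solid.
- stand: Fixed aluminium block, 70 x 70 x 85 mm high, with a vertical round through hole of 20 mm diameter in the middle of its top for the probe, to the left or the right of the grill. Origin: centre of its underside; z up. With the probe stood fully in it, the probe's handle centre is 121 mm above this origin.
- napkins: Napkin box, fixed, 100 x 75 x 93 mm high, on the other side of the grill from the stand; origin at the centre of its underside. Bystander.
- jar: Loose glass jar with steel lid, 60 mm diameter, 85 mm high; origin at the centre of its underside. Leave alone.
- cup: Loose white mug, 76 mm diameter, 85 mm high; origin at the centre of its underside. Leave alone.
- spatula: Loose steel spatula lying flat along x to the right (-y), origin at its middle on the counter. Leave alone.
- tongs: Loose steel tongs, 200 mm long, lying flat along x to the left (+y), origin at the middle on the counter. Leave alone.
Not all that is in view belongs to the job. Leave any green or white look-alike of the part that bears probe_grip alone.

How it is judged:
On the way, in this order (a step that is already met when the one before it is completed fails the run):
1. the probe is lifted clear out of its stand (z of probe_grip in the frame of stand above 0.175 m), for 0.1 s.
2. the high segment has been pushed home with the probe (distance of seg_a_c0 from where it was at the start of the episode above 0.0032 m and z of probe_grip in the frame of grill below 0.19 m), for 0.1 s.
At the end, for the whole second after the job is handed in: The high segment has gone down at least 3.2 of its 4 mm; the probe is back in its stand, released and at rest, upright within 0.1 rad, within 8 mm of the hole axis, handle centre below 124 mm over the stand origin; the loose bystanders are within 30 mm of their starts (distance of seg_a_c0 from where it was at the start of the episode above 0.0032 m and horizontal distance between probe_grip and stand below 0.008 m and z of probe_grip in the frame of stand below 0.124 m and angle between probe_grip's own z axis and vertical below 0.1 rad and linear speed of probe below 0.02 m/s and distance of each of jar, cup, spatula, tongs from where it was at the start of the episode below 0.03 m); the robot touches nothing.
It fails at once if a seated segment is pressed with more than 10 N (contact force between anything else and seg_b_c0 above 10 N or contact force between anything else and seg_c_c0 above 10 N or contact force between anything else and seg_d_c0 above 10 N or contact force between anything else and seg_e_c0 above 10 N or contact force between anything else and seg_f_c0 above 10 N).
It fails at once if the high segment is rammed with more than 45 N (contact force between anything else and seg_a_c0 above 45 N).
It fails at once if the gripper or arm touches a segment (contact force between any of the fingers, the arm and seg_b_c0 above 1 N or contact force between any of the fingers, the arm and seg_c_c0 above 1 N or contact force between any of the fingers, the arm and seg_d_c0 above 1 N or contact force between any of the fingers, the arm and seg_e_c0 above 1 N or contact force between any of the fingers, the arm and seg_f_c0 above 1 N or contact force between any of the fingers, the arm and seg_a_c0 above 1 N).
It fails at once if a bystander is knocked over (angle between any of jar, cup's own z axis and vertical above 0.5 rad).
It also fails if it takes over 64 s, if anything falls off the work surface, if the arm or the gripper's body presses on something with over 40 N, if the wrist force passes 120 N, or if a joint passes its speed limit or range.

ROBOT

A 7-joint arm with a two-finger parallel gripper is mounted at the origin on the work surface. World frame = base frame: x ahead of the robot, y to its left, z up, the work surface at z = 0. Lengths are in m, angles in rad, forces in N, time in s.
With the tool pointing down it reaches from about 0.425 to 0.925 m from the base axis. Payload 6.8 kg.
Tool frame: the origin (TCP) lies on the mounting face of the last link; the fingertips stand 173 mm ahead of it and the grasp point (between the pads) lies 155 mm ahead of it; z points along the fingers, y is the line along which they close (so a half turn about z gives the same grasp; the last joint's range is limited). The gripper opens to 85 mm and grips with 20 to 120 N. Pads are 22 mm wide; open, the fingers measure 114 mm over their backs; the gripper's body (76 mm by 85 mm) begins 54 mm behind the grasp point. The pads swing forward as they close: fully open they stand 13 mm farther back than shut.
Start: joints at [-1.413, 0.477, 0.022, 1.555, -0.011, 1.109, -0.083], TCP at [0.177, 0.651, 0.405] pointing down, gripper open.
Joint ranges: [-2.96, 2.96], [-0.34, 2.1], [-1.41, 1.46], [0.24, 2.44], [-1.37, 4.51], [0.17, 1.92], [-2.96, 2.96]. Speed limits (rad/s): [2.39, 2.39, 3.14, 3.14, 3.14, 3.14, 3.14].

INTERFACE

Orientations are given as a rotation vector (axis times angle).
In Python, from bench import r gives the robot as it stands.
- The arm moves only by the tool arm_command, never from a script. Its argument "plan" is a list of rows, each an object of numbers: "claw": the closure, from 0 (fully open) to 1 (shut); "tx", "ty", "tz": the shift along the tool's x, y, z in m; "ax", "ay", "az": the turn, a rotation vector about the tool's x, y, z in degrees. A call has exactly 10 rows; each row shifts and turns the commanded pose from where the row before left it, along the tool's axes as they then stand; what a row does not reach is not made up. A row lasts 1/12 s, in which the tool goes at most 41.7 mm and 7.16 degrees, less where a joint would pass 70% of its speed; a pose out of reach is approached as far as the arm can. A call is refused whole if a number of a shift passes 0.0417 or a number of a turn 7.16, either way. A call with a gripper value outside its range is refused whole. The fingers move at their own pace and stop on an object; "squeeze" is the grip in N (left out, the last holds). Time passes only in rows, so rows that do not move let the fingers close, or fill a call up. It gives the time, the measured TCP pose, the force, the opening and the grip force at its end, in the units of the state.
- r.get_obs(): the state, without advancing time (a new reading comes with each control period).
- r.grab_frame(name): name is "scene" or "side" or "wrist"; returns the picture (384x512x3 uint8, red, green, blue); there is no depth.
- r.camera_model(name): a dict with "fx", "fy", "cx", "cy" (pixels), "k1" (the pictures are not rectified: a ray, as slopes to the right and down, at radius r is drawn at 1 + k1 r^2 times it, then the intrinsics apply), "position" and "orientation" of the camera in the world; the wrist camera has in their place "tool_from_camera" (4x4, takes a point from camera to tool coordinates, whose origin is the TCP and whose axes are the flange's). Camera axes: x right, y up, looking along -z (the intrinsics and any distortion apply to the point x, -y, -z); pixel columns grow to the right and rows downward; lengths in m; the calibration is good to about 2 mm. A picture is of the moment at which its call begins: read the wrist's pose just before it. camera_model takes no time and is no camera call.
- r.hand_in(): hands the job in; it is judged then, once.
Trained networks look in the newest picture that a camera, given by its name, has taken for a name from the list of things; names that differ only in an ending like _2 or _b are one class to them, and where a whole thing is asked for, a point or a joint stands for the part that bears it (a point fixed in the world has none). Each returns a list of dicts, best first, with "confidence" (0 to 1); they miss things now and then, are a little off and sometimes report something else, mostly with a low value. They report only what shows in the picture. A call takes as long as a camera call. They do not tell look-alikes from the thing itself.
- r.boxes_of(target, camera): "location" ([x, y, z] in m, in the coordinates of the camera as it stood for that picture, good to about 4 mm: the middle of the surface that is visible of it).
- r.tip_of(target, camera): "location" ([x, y, z] in m, in the coordinates of the camera as it stood for that picture, good to about 4 mm: a listed point, or the origin of a listed thing).
The state is a dict: "clock": time; "joints": joint angles; "qvel": joint speeds; "tau": joint torques, N m; "tcp_pos": TCP position; "orientation": TCP orientation; "contact_force": force on the tool from outside, world axes, zero at the start; "moment": the same for the moment, N m; "grip_width": finger opening in m; "gripper_force": force on a finger pad.
Only numpy, scipy, OpenCV 4.12 (cv2) and the standard library are available. Lean on these libraries where they do the work, as an engineer would, in place of code of your own. Each camera call takes 0.05 s, during which the arm holds its last target. There are 200 camera calls.

## Working session

There is one attempt and no reset: what is moved stays moved. The work goes in short steps, Python scripts to look and compute and a tool call to move; the robot and the scene stay as the last step left them, time stands still between calls to the robot, and variables do not carry over. Pictures are saved under pics/ and viewed, at most 10 in all, crops included, and the job is handed in when it is done.

Besides the shell and the picture viewer there is one more tool, called after "Emit:" as name([rows], argument=value, ...), one row to a line, values as JSON. arm_command: Moves the arm, as the interface text tells. Its arguments: {"type":"object","properties":{"plan":{"type":"array","items":{"type":"object","properties":{"claw":{"type":"number"},"tx":{"type":"number"},"ty":{"type":"number"},"tz":{"type":"number"},"ax":{"type":"number"},"ay":{"type":"number"},"az":{"type":"number"}}}},"squeeze":{"type":"number"}},"required":["plan"]}

```bash
mkdir -p pics; ls; cat > h.py <<'E'
import numpy as np, cv2
from scipy.spatial.transform import Rotation as R
from bench import r
def campose(n):
    m=r.camera_model(n)
    if 'position' in m:
        o=np.array(m['orientation'],float)
        Rm=R.from_rotvec(o).as_matrix() if o.shape==(3,) else (o if o.shape==(3,3) else R.from_quat(o).as_matrix())
        return Rm,np.array(m['position'])
    s=r.get_obs(); T=np.array(m['tool_from_camera']); Rt=R.from_rotvec(s['orientation']).as_matrix()
    return Rt@T[:3,:3], Rt@T[:3,3]+np.array(s['tcp_pos'])
def find(t,n,f='tip_of'):
    Rm,p=campose(n)
    return [(np.round(Rm@np.array(d['location'])+p,4).tolist(),round(d['confidence'],2)) for d in getattr(r,f)(t,n)]
def snap(n,fn):
    im=r.grab_frame(n); cv2.imwrite('pics/'+fn,im[:,:,::-1]); return im
E
python3 - <<'E'
from h import *
print(r.camera_model('scene'))
print(r.get_obs())
a=snap('scene','s0.png'); 
for t in ['grill','grill_top','probe_grip','probe_end','stand','napkins','jar','cup','spatula','tongs']: print(t,find(t,'scene'))
b=snap('side','d0.png')
for t in ['grill','grill_top','probe_grip','stand','jar','cup']: print(t,find(t,'side'))
cv2.imwrite('pics/v0.png',cv2.resize(np.hstack([a,b])[:,:,::-1],(800,300)))
E
```

```text
pics
{'fx': 432.15020808416574, 'fy': 432.15020808416574, 'cx': 252.0539017075004, 'cy': 188.24928746024196, 'k1': -0.03793629940634888, 'position': array([ 0.83643802, -0.63940304,  1.2854271 ]), 'orientation': array([0.51801647, 0.1263931 , 0.46429215])}
{'clock': 0.0, 'joints': array([-1.41308457,  0.47777855,  0.02234644,  1.55644884, -0.01151136,
        1.10928792, -0.08307714]), 'qvel': array([ 0.00141005, -0.00027482, -0.00070414, -0.00016211, -0.00068004,
        0.00078037,  0.00119791]), 'tau': array([ 3.79850690e-04, -5.96452904e+01,  1.60761449e+00, -2.81203204e+01,
        1.23296547e-02,  9.27670626e-03, -1.42971876e-05]), 'tcp_pos': array([0.1772387 , 0.65102905, 0.40374111]), 'orientation': array([-4.16240788e-01, -3.11378095e+00,  2.81310720e-03]), 'contact_force': array([0.05495773, 0.81594607, 0.5558794 ]), 'moment': array([ 0.00503089, -0.02923637,  0.00756275]), 'gripper_force': 0.0, 'grip_width': 0.08503752744815822}
grill []
grill_top []
probe_grip [([0.5508, -0.3071, 0.1035], 0.71), ([0.3585, -0.3238, 0.1044], 0.62), ([0.4475, -0.3258, 0.1215], 0.59), ([0.3887, -0.4027, 0.1033], 0.51)]
probe_end []
stand [([0.4447, -0.3178, -0.0012], 0.87), ([0.4654, 0.2698, -0.0008], 0.54)]
napkins [([0.4642, 0.2661, 0.0017], 0.8), ([0.6662, 0.2997, 0.0007], 0.4), ([0.448, -0.3259, 0.1185], 0.26)]
jar [([0.6835, -0.2877, -0.0048], 0.73)]
cup [([0.668, 0.2985, 0.0005], 0.86)]
spatula [([0.5653, -0.4463, -0.0029], 0.57)]
tongs [([0.5332, 0.4449, 0.0018], 0.69)]
grill [([0.4671, 0.2767, -0.0028], 0.2)]
grill_top []
probe_grip [([0.3574, -0.32, 0.1039], 0.8), ([0.4463, -0.3218, 0.1233], 0.72), ([0.5524, -0.3084, 0.1043], 0.58), ([0.3868, -0.3981, 0.0984], 0.56)]
stand [([0.4489, -0.3196, 0.0001], 0.96)]
jar [([0.6888, -0.285, -0.0015], 0.61)]
cup [([0.6713, 0.3008, -0.0021], 0.95)]
```

View pics/s0.png

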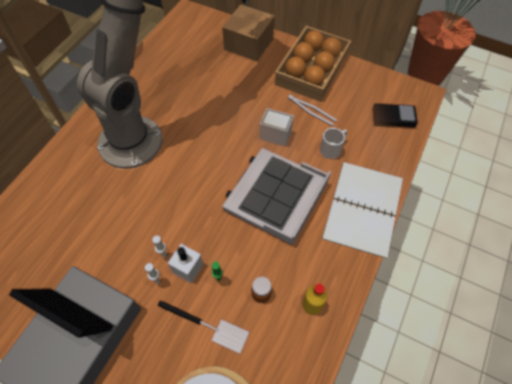

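View pics/d0.png

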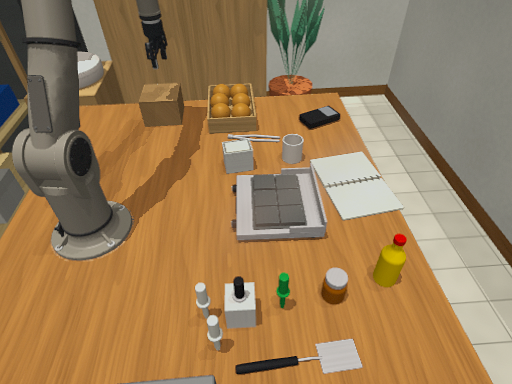

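The probe with the black handle stands in the stand at scene (183,253) / side (239,288). The white look-alikes are at side (203,298) and (214,330), and the green one at (284,288). The grill's segment field is centred near scene (276,190). I'll set out toward the grill, squaring the tool yaw on the way.

Emit:
arm_command([
  {"az": -5.1, "tx": -0.02, "ty": -0.03},
  {"az": -5.1, "tx": -0.02, "ty": -0.03},
  {"az": -5.1, "tx": -0.02, "ty": -0.03},
  {"tx": -0.023, "ty": -0.033},
  {"tx": -0.023, "ty": -0.033},
  {"tx": -0.023, "ty": -0.033},
  {"tx": -0.023, "ty": -0.033},
  {"tx": -0.023, "ty": -0.033},
  {"tx": -0.023, "ty": -0.033},
  {"tx": -0.023, "ty": -0.033},
])

```text
invalid input at $.plan[0]: expected keys claw, tx, ty, tz, ax, ay, az
```

```bash
cat >> h.py <<'E'
def px2w(n,u,v,z,pose=None):
    m=r.camera_model(n); Rm,p=pose or campose(n)
    d=np.array([(u-m['cx'])/m['fx'],(v-m['cy'])/m['fy']]); s=d.copy()
    for _ in range(10): s=d/(1+m['k1']*(s@s))
    q=Rm@np.array([s[0],-s[1],-1]); return p+q*(z-p[2])/q[2]
E
python3 - <<'E'
from h import *
for n,pts in (('scene',[(276,190),(222,198),(295,240),(264,152),(329,178)]),('side',[(278,201),(252,176),(302,176),(306,226),(256,227)])):
    for p in pts: print(n,p,px2w(n,*p,0.058).round(3))
print(r.camera_model('wrist')['tool_from_camera'].round(3), r.camera_model('wrist')['fx'])
s=r.get_obs();print(s['tcp_pos'],R.from_rotvec(s['orientation']).as_matrix().round(3),s['joints'])
E
```

```text
scene (276, 190) [0.58  0.027 0.058]
scene (222, 198) [ 0.438 -0.08   0.058]
scene (295, 240) [ 0.709 -0.106  0.058]
scene (264, 152) [0.478 0.145 0.058]
scene (329, 178) [0.718 0.15  0.058]
side (278, 201) [0.581 0.01  0.058]
side (252, 176) [0.509 0.137 0.058]
side (302, 176) [0.676 0.12  0.058]
side (306, 226) [ 0.648 -0.099  0.058]
side (256, 227) [ 0.504 -0.09   0.058]
[[-0.     0.955  0.296  0.076]
 [ 1.     0.     0.     0.   ]
 [ 0.     0.296 -0.955  0.032]
 [ 0.     0.     0.     1.   ]] 324.78836024165344
[0.17726657 0.65132322 0.40471079] [[-0.965  0.263  0.   ]
 [ 0.263  0.965  0.   ]
 [-0.     0.    -1.   ]] [-1.41314838  0.47699567  0.02237264  1.55539882 -0.01146132  1.10928486
 -0.08311427]
```

Emit:
arm_command([
  {"claw": 0, "tx": -0.02, "ty": -0.03, "tz": 0, "ax": 0, "ay": 0, "az": -5.1},
  {"claw": 0, "tx": -0.02, "ty": -0.03, "tz": 0, "ax": 0, "ay": 0, "az": -5.1},
  {"claw": 0, "tx": -0.02, "ty": -0.03, "tz": 0, "ax": 0, "ay": 0, "az": -5.1},
  {"claw": 0, "tx": -0.023, "ty": -0.033, "tz": 0, "ax": 0, "ay": 0, "az": 0},
  {"claw": 0, "tx": -0.023, "ty": -0.033, "tz": 0, "ax": 0, "ay": 0, "az": 0},
  {"claw": 0, "tx": -0.023, "ty": -0.033, "tz": 0, "ax": 0, "ay": 0, "az": 0},
  {"claw": 0, "tx": -0.023, "ty": -0.033, "tz": 0, "ax": 0, "ay": 0, "az": 0},
  {"claw": 0, "tx": -0.023, "ty": -0.033, "tz": 0, "ax": 0, "ay": 0, "az": 0},
  {"claw": 0, "tx": -0.023, "ty": -0.033, "tz": 0, "ax": 0, "ay": 0, "az": 0},
  {"claw": 0, "tx": -0.023, "ty": -0.033, "tz": 0, "ax": 0, "ay": 0, "az": 0},
])

```text
clock: 1.73
tcp_pos: [0.3825, 0.3198, 0.4051]
orientation: [-0.002, 3.141, 0.001]
contact_force: [0.2, -0.7, 0.2]
grip_width: 0.085
gripper_force: 0.0
```

Emit:
arm_command([
  {"claw": 0, "tx": -0.015, "ty": -0.033, "tz": 0, "ax": 0, "ay": 0, "az": 0},
  {"claw": 0, "tx": -0.015, "ty": -0.033, "tz": 0, "ax": 0, "ay": 0, "az": 0},
  {"claw": 0, "tx": -0.015, "ty": -0.033, "tz": 0, "ax": 0, "ay": 0, "az": 0},
  {"claw": 0, "tx": -0.015, "ty": -0.033, "tz": 0, "ax": 0, "ay": 0, "az": 0},
  {"claw": 0, "tx": -0.015, "ty": -0.033, "tz": 0, "ax": 0, "ay": 0, "az": 0},
  {"claw": 0, "tx": -0.015, "ty": -0.033, "tz": 0, "ax": 0, "ay": 0, "az": 0},
  {"claw": 0, "tx": -0.015, "ty": -0.033, "tz": 0, "ax": 0, "ay": 0, "az": 0},
  {"claw": 0, "tx": -0.015, "ty": -0.033, "tz": 0, "ax": 0, "ay": 0, "az": 0},
  {"claw": 0, "tx": -0.015, "ty": -0.033, "tz": 0, "ax": 0, "ay": 0, "az": 0},
  {"claw": 0, "tx": -0.012, "ty": -0.01, "tz": 0, "ax": 0, "ay": 0, "az": 0},
])

```text
clock: 2.57
tcp_pos: [0.5296, 0.0089, 0.4052]
orientation: [0.009, 3.14, -0.003]
contact_force: [-0.9, 0.4, -0.3]
grip_width: 0.0856
gripper_force: 0.0
```

```bash
python3 - <<'E'
from h import *
s=r.get_obs();print(s['tcp_pos'],s['orientation'])
snap('wrist','w1.png')
for t in ['grill','grill_top']: print(t,find(t,'wrist'))
Rm,p=campose('wrist'); print(repr(Rm.round(5)),repr(p.round(5)))
E
```

```text
[0.52963242 0.00892981 0.40522209] [ 8.62556954e-03  3.14044436e+00 -3.09840106e-03]
grill []
grill_top []
array([[ 1.8000e-03, -9.5520e-01, -2.9596e-01],
       [ 1.0000e+00,  1.6200e-03,  8.5000e-04],
       [-3.3000e-04, -2.9596e-01,  9.5520e-01]]) array([0.45367, 0.01398, 0.37299])
```

View pics/w1.png

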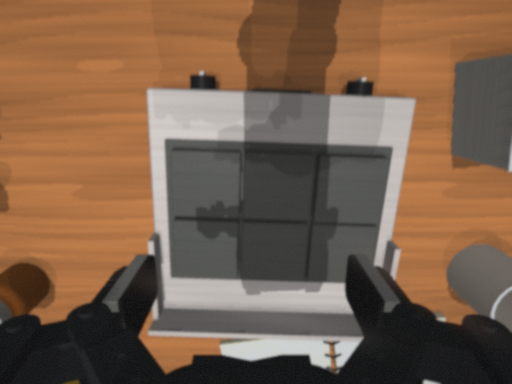

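The wrist view shows the grill, slightly turned. The segment field has corners near (166,140), (392,148), (376,283) and (170,278), and the cross gaps meet at about (241,219) and (312,222).

```bash
python3 - <<'E'
from h import *
Rm=np.array([[ 1.8000e-03, -9.5520e-01, -2.9596e-01],[ 1.0000e+00,  1.6200e-03,  8.5000e-04],[-3.3000e-04, -2.9596e-01,  9.5520e-01]]);p=np.array([0.45367, 0.01398, 0.37299])
for q in [(241,219),(312,222),(243,148),(239,278),(316,152),(307,279),(166,140),(392,148),(376,283),(170,278),(175,217),(377,224)]: print(q,px2w('wrist',*q,0.058,(Rm,p)).round(4))
E
```

```text
(241, 219) [0.5752 0.0034 0.058 ]
(312, 222) [0.5787 0.0773 0.058 ]
(243, 148) [0.5016 0.0062 0.058 ]
(239, 278) [6.448e-01 5.000e-04 5.800e-02]
(316, 152) [0.5056 0.0773 0.058 ]
(307, 279) [0.6462 0.0755 0.058 ]
(166, 140) [ 0.4937 -0.068   0.058 ]
(392, 148) [0.5017 0.1511 0.058 ]
(376, 283) [0.6516 0.1525 0.058 ]
(170, 278) [ 0.6447 -0.0756  0.058 ]
(175, 217) [ 0.5729 -0.0649  0.058 ]
(377, 224) [0.5811 0.1454 0.058 ]
```

Emit:
arm_command([
  {"claw": 0, "tx": 0.01, "ty": -0.033, "tz": 0, "ax": 0, "ay": 0, "az": 0},
  {"claw": 0, "tx": 0.01, "ty": -0.033, "tz": 0, "ax": 0, "ay": 0, "az": 0},
  {"claw": 0, "tx": 0.01, "ty": -0.033, "tz": 0, "ax": 0, "ay": 0, "az": 0},
  {"claw": 0, "tx": 0.01, "ty": -0.033, "tz": 0, "ax": 0, "ay": 0, "az": 0},
  {"claw": 0, "tx": 0.01, "ty": -0.033, "tz": 0, "ax": 0, "ay": 0, "az": 0},
  {"claw": 0, "tx": 0.01, "ty": -0.033, "tz": 0, "ax": 0, "ay": 0, "az": 0},
  {"claw": 0, "tx": 0.01, "ty": -0.033, "tz": 0, "ax": 0, "ay": 0, "az": 0},
  {"claw": 0, "tx": 0.01, "ty": -0.033, "tz": 0, "ax": 0, "ay": 0, "az": 0},
  {"claw": 0, "tx": 0.005, "ty": -0.033, "tz": 0, "ax": 0, "ay": 0, "az": 0},
  {"claw": 0, "tx": 0, "ty": -0.032, "tz": 0, "ax": 0, "ay": 0, "az": 0},
])

```text
clock: 3.55
tcp_pos: [0.4435, -0.3144, 0.4048]
orientation: [-0.004, 3.141, 0.002]
contact_force: [1.6, 2.0, 0.2]
grip_width: 0.0856
gripper_force: 0.0
```

```bash
python3 - <<'E'
from h import *
print(r.get_obs()['tcp_pos'])
snap('wrist','w2.png')
for t in ['probe_grip','stand']: print(t,find(t,'wrist'))
Rm,p=campose('wrist'); print(repr(Rm.round(5).tolist()),repr(p.round(5).tolist()))
E
```

```text
[ 0.44351113 -0.31444978  0.4048158 ]
probe_grip [([0.4443, -0.3283, 0.119], 0.85), ([0.3878, -0.4066, 0.109], 0.75), ([0.3588, -0.3262, 0.1058], 0.73), ([0.549, -0.3159, 0.1066], 0.65)]
stand [([0.4505, -0.3268, -0.0004], 0.92)]
[[0.00162, -0.95531, -0.2956], [1.0, 0.00141, 0.00094], [-0.00048, -0.2956, 0.95531]] [0.36823, -0.31499, 0.37299]
```

View pics/w2.png

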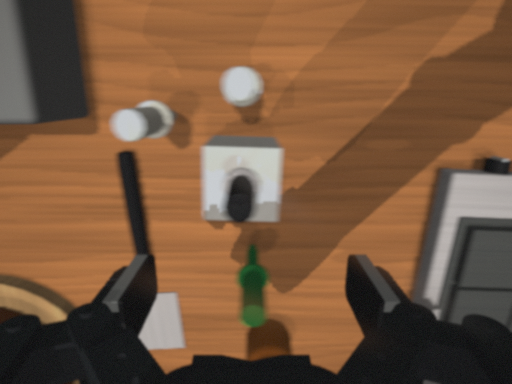

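The wrist view shows the stand top at about (202–283, 148–222), with the probe handle running from (240,180) up to its top near (239,207). The look-alikes are clear of both sides in y.

```bash
python3 - <<'E'
from h import *
P=(np.array([[0.00162, -0.95531, -0.2956], [1.0, 0.00141, 0.00094], [-0.00048, -0.2956, 0.95531]]),np.array([0.36823, -0.31499, 0.37299]))
c=[px2w('wrist',*q,0.085,P) for q in [(203,148),(283,149),(281,222),(202,221)]]
print(np.round(c,4),np.mean(c,0))
im=cv2.imread('pics/w2.png')
m=((im.max(2)<45)*1).astype(np.uint8);m[:160]=0;m[230:]=0;m[:,:215]=0;m[:,265:]=0
ys,xs=np.nonzero(m);print(xs.min(),xs.max(),ys.min(),ys.max(),xs.mean())
v=ys.max(); x=xs[ys>v-15].mean()
print(px2w('wrist',x,v,0.151,P),'far edge top -> minus 12mm x')
print(px2w('wrist',xs.mean(),ys.mean(),0.121,P))
E
```

```text
[[ 0.4118 -0.3577  0.085 ]
 [ 0.4128 -0.2866  0.085 ]
 [ 0.4824 -0.2866  0.085 ]
 [ 0.4812 -0.3617  0.085 ]] [ 0.44707033 -0.32317347  0.085     ]
229 249 180 220 239.07668711656441
[ 0.45458835 -0.32397544  0.151     ] far edge top -> minus 12mm x
[ 0.45030251 -0.32484962  0.121     ]
```

Emit:
arm_command([
  {"claw": 0, "tx": -0.0005, "ty": -0.002, "tz": 0.0125, "ax": 0, "ay": 0, "az": 0},
  {"claw": 0, "tx": -0.0005, "ty": -0.002, "tz": 0.0125, "ax": 0, "ay": 0, "az": 0},
  {"claw": 0, "tx": -0.0005, "ty": -0.002, "tz": 0.0125, "ax": 0, "ay": 0, "az": 0},
  {"claw": 0, "tx": -0.0005, "ty": -0.002, "tz": 0.0125, "ax": 0, "ay": 0, "az": 0},
  {"claw": 0, "tx": -0.0005, "ty": -0.002, "tz": 0.0125, "ax": 0, "ay": 0, "az": 0},
  {"claw": 0, "tx": 0, "ty": 0, "tz": 0.0125, "ax": 0, "ay": 0, "az": 0},
  {"claw": 0, "tx": 0, "ty": 0, "tz": 0.0125, "ax": 0, "ay": 0, "az": 0},
  {"claw": 0, "tx": 0, "ty": 0, "tz": 0.0125, "ax": 0, "ay": 0, "az": 0},
  {"claw": 0, "tx": 0, "ty": 0, "tz": 0.0125, "ax": 0, "ay": 0, "az": 0},
  {"claw": 0, "tx": 0, "ty": 0, "tz": 0.0145, "ax": 0, "ay": 0, "az": 0},
])

```text
clock: 4.53
tcp_pos: [0.4471, -0.3241, 0.2765]
orientation: [0.002, -3.142, -0.0]
contact_force: [-0.1, -0.4, 0.3]
grip_width: 0.0855
gripper_force: 0.0
```

Emit:
arm_command([
  {"claw": 0.3, "tx": 0, "ty": 0, "tz": 0, "ax": 0, "ay": 0, "az": 0},
  {"claw": 0.5, "tx": 0, "ty": 0, "tz": 0, "ax": 0, "ay": 0, "az": 0},
  {"claw": 0.7, "tx": 0, "ty": 0, "tz": 0, "ax": 0, "ay": 0, "az": 0},
  {"claw": 1, "tx": 0, "ty": 0, "tz": 0, "ax": 0, "ay": 0, "az": 0},
  {"claw": 1, "tx": 0, "ty": 0, "tz": 0, "ax": 0, "ay": 0, "az": 0},
  {"claw": 1, "tx": 0, "ty": 0, "tz": 0, "ax": 0, "ay": 0, "az": 0},
  {"claw": 1, "tx": 0, "ty": 0, "tz": 0, "ax": 0, "ay": 0, "az": 0},
  {"claw": 1, "tx": 0, "ty": 0, "tz": 0, "ax": 0, "ay": 0, "az": 0},
  {"claw": 1, "tx": 0, "ty": 0, "tz": 0, "ax": 0, "ay": 0, "az": 0},
  {"claw": 1, "tx": 0, "ty": 0, "tz": 0, "ax": 0, "ay": 0, "az": 0},
], squeeze=80)

```text
clock: 5.37
tcp_pos: [0.4473, -0.324, 0.2785]
orientation: [-0.003, 3.14, 0.001]
contact_force: [-1.0, 2.6, 6.4]
grip_width: 0.0224
gripper_force: 77.8
```

Emit:
arm_command([
  {"claw": 1, "tx": 0, "ty": 0, "tz": -0.003, "ax": 0, "ay": 0, "az": 0},
  {"claw": 1, "tx": 0, "ty": 0, "tz": -0.01, "ax": 0, "ay": 0, "az": 0},
  {"claw": 1, "tx": 0, "ty": 0, "tz": -0.014, "ax": 0, "ay": 0, "az": 0},
  {"claw": 1, "tx": 0, "ty": 0, "tz": -0.014, "ax": 0, "ay": 0, "az": 0},
  {"claw": 1, "tx": 0, "ty": 0, "tz": -0.014, "ax": 0, "ay": 0, "az": 0},
  {"claw": 1, "tx": 0, "ty": 0, "tz": -0.014, "ax": 0, "ay": 0, "az": 0},
  {"claw": 1, "tx": 0, "ty": 0, "tz": -0.014, "ax": 0, "ay": 0, "az": 0},
  {"claw": 1, "tx": 0, "ty": 0, "tz": -0.014, "ax": 0, "ay": 0, "az": 0},
  {"claw": 1, "tx": 0, "ty": 0, "tz": -0.005, "ax": 0, "ay": 0, "az": 0},
  {"claw": 1, "tx": 0, "ty": 0, "tz": 0, "ax": 0, "ay": 0, "az": 0},
])

```text
clock: 6.2
tcp_pos: [0.4471, -0.3248, 0.3813]
orientation: [-0.001, 3.139, -0.002]
contact_force: [0.1, 0.6, -2.8]
grip_width: 0.0223
gripper_force: 78.2
```

```bash
python3 - <<'E'
from h import *
s=r.get_obs();print(s['tcp_pos'],s['contact_force'],R.from_rotvec(s['orientation']).as_matrix()[:,2])
a=snap('side','d1.png');print(find('probe_end','side'),find('probe_grip','side'))
b=snap('scene','s1.png')
print(find('probe_end','scene'),find('probe_grip','scene'))
cv2.imwrite('pics/v1.png',cv2.resize(a[180:380,120:360,::-1],None,fx=3,fy=3))
E
```

```text
[ 0.44708793 -0.32480697  0.38132756] [ 0.13543703  0.55696817 -2.84749816] [ 0.0027407  -0.00139938 -0.99999527]
[] [([0.3601, -0.3223, 0.1058], 0.71), ([0.5497, -0.3098, 0.1052], 0.71), ([0.3873, -0.4012, 0.1002], 0.64), ([0.5687, -0.4431, 0.0004], 0.64), ([0.4481, -0.3242, 0.2279], 0.63)]
[] [([0.3882, -0.3991, 0.1064], 0.75), ([0.5474, -0.306, 0.104], 0.73), ([0.3607, -0.3263, 0.1064], 0.66), ([0.4481, -0.3295, 0.2206], 0.57)]
```

View pics/v1.png

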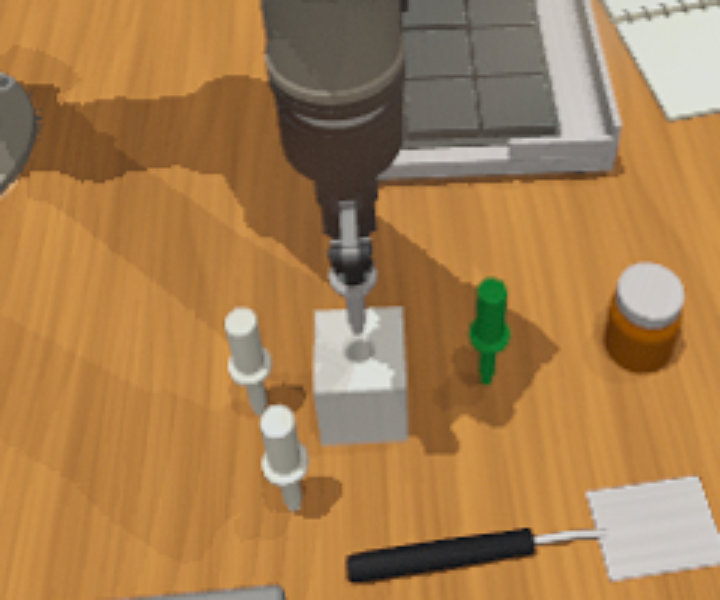

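The black probe is lifted clear and hangs upright. The stand hole at crop (359,348) is free. Next I'll go over the first segment.

Emit:
arm_command([
  {"claw": 1, "tx": -0.004, "ty": 0.015, "tz": 0, "ax": 0, "ay": 0, "az": 0},
  {"claw": 1, "tx": -0.009, "ty": 0.03, "tz": 0, "ax": 0, "ay": 0, "az": 0},
  {"claw": 1, "tx": -0.011, "ty": 0.035, "tz": 0, "ax": 0, "ay": 0, "az": 0},
  {"claw": 1, "tx": -0.011, "ty": 0.036, "tz": 0, "ax": 0, "ay": 0, "az": 0},
  {"claw": 1, "tx": -0.011, "ty": 0.036, "tz": 0, "ax": 0, "ay": 0, "az": 0},
  {"claw": 1, "tx": -0.011, "ty": 0.036, "tz": 0, "ax": 0, "ay": 0, "az": 0},
  {"claw": 1, "tx": -0.011, "ty": 0.036, "tz": 0, "ax": 0, "ay": 0, "az": 0},
  {"claw": 1, "tx": -0.011, "ty": 0.036, "tz": 0.007, "ax": 0, "ay": 0, "az": 0},
  {"claw": 1, "tx": -0.008, "ty": 0.022, "tz": 0.015, "ax": 0, "ay": 0, "az": 0},
  {"claw": 1, "tx": -0.002, "ty": 0.01, "tz": 0.015, "ax": 0, "ay": 0, "az": 0},
])

```text
clock: 7.33
tcp_pos: [0.5371, -0.0274, 0.3422]
orientation: [-0.012, 3.14, 0.003]
contact_force: [-0.4, -0.2, -2.9]
grip_width: 0.0226
gripper_force: 78.5
```

Emit:
arm_command([
  {"claw": 1, "tx": 0, "ty": -0.003, "tz": 0.002, "ax": 0, "ay": 0, "az": 0},
  {"claw": 1, "tx": 0, "ty": -0.002, "tz": 0.003, "ax": 0, "ay": 0, "az": 0},
  {"claw": 1, "tx": 0, "ty": 0, "tz": 0.003, "ax": 0, "ay": 0, "az": 0},
  {"claw": 1, "tx": 0, "ty": 0, "tz": 0.003, "ax": 0, "ay": 0, "az": 0},
  {"claw": 1, "tx": 0, "ty": 0, "tz": 0.002, "ax": 0, "ay": 0, "az": 0},
  {"claw": 1, "tx": 0, "ty": 0, "tz": 0.002, "ax": 0, "ay": 0, "az": 0},
  {"claw": 1, "tx": 0, "ty": 0, "tz": 0.001, "ax": 0, "ay": 0, "az": 0},
  {"claw": 1, "tx": 0, "ty": 0, "tz": 0.001, "ax": 0, "ay": 0, "az": 0},
  {"claw": 1, "tx": 0, "ty": 0, "tz": 0, "ax": 0, "ay": 0, "az": 0},
  {"claw": 1, "tx": 0, "ty": 0, "tz": 0, "ax": 0, "ay": 0, "az": 0},
])

```text
clock: 8.17
tcp_pos: [0.5357, -0.0372, 0.3258]
orientation: [-0.002, 3.142, 0.0]
contact_force: [0.6, -0.2, -2.0]
grip_width: 0.0224
gripper_force: 78.6
```

```bash
python3 - <<'E'
from h import *
s=r.get_obs();print(s['tcp_pos'],s['contact_force'],R.from_rotvec(s['orientation']).as_matrix().round(4).tolist())
print(find('probe_end','side'))
snap('side','d2.png');print(find('probe_end','side'))
E
```

```text
[ 0.53565047 -0.03720572  0.32576157] [ 0.64195232 -0.17970445 -2.01892353] [[-1.0, -0.0012, 0.0001], [-0.0012, 1.0, 0.0], [-0.0001, 0.0, -1.0]]
[]
[]
```

Emit:
arm_command([
  {"claw": 1, "tx": 0, "ty": 0, "tz": 0.001, "ax": 0, "ay": 0, "az": 0},
  {"claw": 1, "tx": 0, "ty": 0, "tz": 0.001, "ax": 0, "ay": 0, "az": 0},
  {"claw": 1, "tx": 0, "ty": 0, "tz": 0.001, "ax": 0, "ay": 0, "az": 0},
  {"claw": 1, "tx": 0, "ty": 0, "tz": 0, "ax": 0, "ay": 0, "az": 0},
  {"claw": 1, "tx": 0, "ty": 0, "tz": 0, "ax": 0, "ay": 0, "az": 0},
  {"claw": 1, "tx": 0, "ty": 0, "tz": 0, "ax": 0, "ay": 0, "az": 0},
  {"claw": 1, "tx": 0, "ty": 0, "tz": 0, "ax": 0, "ay": 0, "az": 0},
  {"claw": 1, "tx": 0, "ty": 0, "tz": 0, "ax": 0, "ay": 0, "az": 0},
  {"claw": 1, "tx": 0, "ty": 0, "tz": 0, "ax": 0, "ay": 0, "az": 0},
  {"claw": 1, "tx": 0, "ty": 0, "tz": 0, "ax": 0, "ay": 0, "az": 0},
])

```text
clock: 9.15
tcp_pos: [0.5356, -0.0372, 0.3227]
orientation: [0.002, -3.142, -0.0]
contact_force: [0.2, -0.1, -1.9]
grip_width: 0.0223
gripper_force: 78.6
```

Emit:
arm_command([
  {"claw": 1, "tx": 0, "ty": 0, "tz": 0.001, "ax": 0, "ay": 0, "az": 0},
  {"claw": 1, "tx": 0, "ty": 0, "tz": 0.001, "ax": 0, "ay": 0, "az": 0},
  {"claw": 1, "tx": 0, "ty": 0, "tz": 0.001, "ax": 0, "ay": 0, "az": 0},
  {"claw": 1, "tx": 0, "ty": 0, "tz": 0, "ax": 0, "ay": 0, "az": 0},
  {"claw": 1, "tx": 0, "ty": 0, "tz": 0, "ax": 0, "ay": 0, "az": 0},
  {"claw": 1, "tx": 0, "ty": 0, "tz": 0, "ax": 0, "ay": 0, "az": 0},
  {"claw": 1, "tx": 0, "ty": 0, "tz": 0, "ax": 0, "ay": 0, "az": 0},
  {"claw": 1, "tx": 0, "ty": 0, "tz": 0, "ax": 0, "ay": 0, "az": 0},
  {"claw": 1, "tx": 0, "ty": 0, "tz": 0, "ax": 0, "ay": 0, "az": 0},
  {"claw": 1, "tx": 0, "ty": 0, "tz": 0, "ax": 0, "ay": 0, "az": 0},
])

```text
clock: 9.98
tcp_pos: [0.5357, -0.0372, 0.3197]
orientation: [-0.002, 3.141, 0.0]
contact_force: [0.1, -0.0, -1.7]
grip_width: 0.0223
gripper_force: 78.6
```

Emit:
arm_command([
  {"claw": 1, "tx": 0, "ty": 0, "tz": 0.001, "ax": 0, "ay": 0, "az": 0},
  {"claw": 1, "tx": 0, "ty": 0, "tz": 0.001, "ax": 0, "ay": 0, "az": 0},
  {"claw": 1, "tx": 0, "ty": 0, "tz": 0.001, "ax": 0, "ay": 0, "az": 0},
  {"claw": 1, "tx": 0, "ty": 0, "tz": 0, "ax": 0, "ay": 0, "az": 0},
  {"claw": 1, "tx": 0, "ty": 0, "tz": 0, "ax": 0, "ay": 0, "az": 0},
  {"claw": 1, "tx": 0, "ty": 0, "tz": 0, "ax": 0, "ay": 0, "az": 0},
  {"claw": 1, "tx": 0, "ty": 0, "tz": 0, "ax": 0, "ay": 0, "az": 0},
  {"claw": 1, "tx": 0, "ty": 0, "tz": 0, "ax": 0, "ay": 0, "az": 0},
  {"claw": 1, "tx": 0, "ty": 0, "tz": 0, "ax": 0, "ay": 0, "az": 0},
  {"claw": 1, "tx": 0, "ty": 0, "tz": 0, "ax": 0, "ay": 0, "az": 0},
])

```text
clock: 10.82
tcp_pos: [0.5357, -0.0372, 0.3168]
orientation: [-0.002, 3.141, 0.0]
contact_force: [-0.8, 0.3, 1.1]
grip_width: 0.0224
gripper_force: 78.6
```

Emit:
arm_command([
  {"claw": 1, "tx": 0, "ty": 0, "tz": -0.007, "ax": 0, "ay": 0, "az": 0},
  {"claw": 1, "tx": 0, "ty": 0.003, "tz": -0.006, "ax": 0, "ay": 0, "az": 0},
  {"claw": 1, "tx": -0.001, "ty": 0.024, "tz": 0, "ax": 0, "ay": 0, "az": 0},
  {"claw": 1, "tx": -0.001, "ty": 0.03, "tz": 0, "ax": 0, "ay": 0, "az": 0},
  {"claw": 1, "tx": -0.001, "ty": 0.02, "tz": 0, "ax": 0, "ay": 0, "az": 0},
  {"claw": 1, "tx": 0, "ty": 0, "tz": 0.004, "ax": 0, "ay": 0, "az": 0},
  {"claw": 1, "tx": 0, "ty": 0, "tz": 0.004, "ax": 0, "ay": 0, "az": 0},
  {"claw": 1, "tx": 0, "ty": 0, "tz": 0.003, "ax": 0, "ay": 0, "az": 0},
  {"claw": 1, "tx": 0, "ty": 0, "tz": 0.002, "ax": 0, "ay": 0, "az": 0},
  {"claw": 1, "tx": 0, "ty": 0, "tz": 0, "ax": 0, "ay": 0, "az": 0},
])

```text
clock: 11.65
tcp_pos: [0.5385, 0.0389, 0.3165]
orientation: [-0.001, -3.141, 0.0]
contact_force: [-0.8, 0.9, 0.3]
grip_width: 0.0226
gripper_force: 78.6
```

```bash
python3 - <<'E'
from h import *
f=[]
for i in range(3):
    snap('side','d3.png'); s=r.get_obs(); f.append(s['contact_force'][2])
print(f,s['tcp_pos'],r.get_obs()['clock'])
E
```

```text
[np.float64(0.49748438512616455), np.float64(0.9277873418787046), np.float64(-0.08397136574718317)] [0.53853195 0.03902962 0.3168804 ] 11.8
```

Emit:
arm_command([
  {"claw": 1, "tx": 0, "ty": 0, "tz": -0.007, "ax": 0, "ay": 0, "az": 0},
  {"claw": 1, "tx": 0, "ty": 0.003, "tz": -0.006, "ax": 0, "ay": 0, "az": 0},
  {"claw": 1, "tx": -0.001, "ty": 0.024, "tz": 0, "ax": 0, "ay": 0, "az": 0},
  {"claw": 1, "tx": -0.001, "ty": 0.029, "tz": 0, "ax": 0, "ay": 0, "az": 0},
  {"claw": 1, "tx": -0.001, "ty": 0.018, "tz": 0, "ax": 0, "ay": 0, "az": 0},
  {"claw": 1, "tx": 0, "ty": 0, "tz": 0.004, "ax": 0, "ay": 0, "az": 0},
  {"claw": 1, "tx": 0, "ty": 0, "tz": 0.004, "ax": 0, "ay": 0, "az": 0},
  {"claw": 1, "tx": 0, "ty": 0, "tz": 0.003, "ax": 0, "ay": 0, "az": 0},
  {"claw": 1, "tx": 0, "ty": 0, "tz": 0.002, "ax": 0, "ay": 0, "az": 0},
  {"claw": 1, "tx": 0, "ty": 0, "tz": 0, "ax": 0, "ay": 0, "az": 0},
])

```text
clock: 12.63
tcp_pos: [0.5417, 0.1132, 0.3169]
orientation: [0.0, 3.141, 0.001]
contact_force: [-0.4, 1.6, 1.6]
grip_width: 0.022
gripper_force: 79.0
```

```bash
cat > f.py <<'E'
from h import *
f=[]
for i in range(4):
    r.grab_frame('side'); s=r.get_obs(); f.append(round(float(s['contact_force'][2]),2))
print(f,np.mean(f),s['tcp_pos'].round(4),s['clock'])
E
python3 f.py
```

```text
[3.06, 3.1, 2.46, 2.22] 2.7100000000000004 [0.5417 0.1134 0.3171] 12.8333
```

Emit:
arm_command([
  {"claw": 1, "tx": 0, "ty": 0, "tz": -0.002, "ax": 0, "ay": 0, "az": 0},
  {"claw": 1, "tx": 0, "ty": 0, "tz": -0.002, "ax": 0, "ay": 0, "az": 0},
  {"claw": 1, "tx": 0, "ty": 0, "tz": 0, "ax": 0, "ay": 0, "az": 0},
  {"claw": 1, "tx": 0, "ty": 0, "tz": 0, "ax": 0, "ay": 0, "az": 0},
  {"claw": 1, "tx": 0, "ty": 0, "tz": 0, "ax": 0, "ay": 0, "az": 0},
  {"claw": 1, "tx": 0, "ty": 0, "tz": 0, "ax": 0, "ay": 0, "az": 0},
  {"claw": 1, "tx": 0, "ty": 0, "tz": 0, "ax": 0, "ay": 0, "az": 0},
  {"claw": 1, "tx": 0, "ty": 0, "tz": 0, "ax": 0, "ay": 0, "az": 0},
  {"claw": 1, "tx": 0, "ty": 0, "tz": 0, "ax": 0, "ay": 0, "az": 0},
  {"claw": 1, "tx": 0, "ty": 0, "tz": 0, "ax": 0, "ay": 0, "az": 0},
])

```text
clock: 13.67
tcp_pos: [0.5415, 0.1136, 0.3207]
orientation: [0.002, -3.142, 0.0]
contact_force: [0.5, -0.2, 0.1]
grip_width: 0.022
gripper_force: 78.8
```

```bash
python3 f.py
```

```text
[0.04, 0.59, 0.17, 0.54] 0.335 [0.5415 0.1137 0.3207] 13.8667
```

Emit:
arm_command([
  {"claw": 1, "tx": 0, "ty": 0, "tz": -0.006, "ax": 0, "ay": 0, "az": 0},
  {"claw": 1, "tx": -0.003, "ty": 0, "tz": -0.003, "ax": 0, "ay": 0, "az": 0},
  {"claw": 1, "tx": -0.024, "ty": -0.001, "tz": 0, "ax": 0, "ay": 0, "az": 0},
  {"claw": 1, "tx": -0.029, "ty": -0.001, "tz": 0, "ax": 0, "ay": 0, "az": 0},
  {"claw": 1, "tx": -0.018, "ty": -0.001, "tz": 0, "ax": 0, "ay": 0, "az": 0},
  {"claw": 1, "tx": 0, "ty": 0, "tz": 0.004, "ax": 0, "ay": 0, "az": 0},
  {"claw": 1, "tx": 0, "ty": 0, "tz": 0.004, "ax": 0, "ay": 0, "az": 0},
  {"claw": 1, "tx": 0, "ty": 0, "tz": 0.003, "ax": 0, "ay": 0, "az": 0},
  {"claw": 1, "tx": 0, "ty": 0, "tz": 0.002, "ax": 0, "ay": 0, "az": 0},
  {"claw": 1, "tx": 0, "ty": 0, "tz": 0, "ax": 0, "ay": 0, "az": 0},
])

```text
clock: 14.7
tcp_pos: [0.6147, 0.1109, 0.3164]
orientation: [0.002, -3.14, 0.0]
contact_force: [-0.1, 0.2, 0.3]
grip_width: 0.0224
gripper_force: 78.7
```

```bash
python3 f.py
```

```text
[-0.06, -0.08, 0.12, -0.81] -0.20750000000000002 [0.615  0.1109 0.3169] 14.9
```

F reads about −0.2 N against +2.7 N on C, so C (grill −37, +74) is the high one. Going back to C to push it down.

Emit:
arm_command([
  {"claw": 1, "tx": 0, "ty": 0, "tz": -0.007, "ax": 0, "ay": 0, "az": 0},
  {"claw": 1, "tx": 0.003, "ty": 0, "tz": -0.006, "ax": 0, "ay": 0, "az": 0},
  {"claw": 1, "tx": 0.024, "ty": 0.001, "tz": 0, "ax": 0, "ay": 0, "az": 0},
  {"claw": 1, "tx": 0.029, "ty": 0.001, "tz": 0, "ax": 0, "ay": 0, "az": 0},
  {"claw": 1, "tx": 0.018, "ty": 0.001, "tz": 0, "ax": 0, "ay": 0, "az": 0},
  {"claw": 1, "tx": 0, "ty": 0, "tz": 0.004, "ax": 0, "ay": 0, "az": 0},
  {"claw": 1, "tx": 0, "ty": 0, "tz": 0.004, "ax": 0, "ay": 0, "az": 0},
  {"claw": 1, "tx": 0, "ty": 0, "tz": 0.003, "ax": 0, "ay": 0, "az": 0},
  {"claw": 1, "tx": 0, "ty": 0, "tz": 0.002, "ax": 0, "ay": 0, "az": 0},
  {"claw": 1, "tx": 0, "ty": 0, "tz": 0, "ax": 0, "ay": 0, "az": 0},
], squeeze=100)

```text
clock: 15.73
tcp_pos: [0.5422, 0.1141, 0.3167]
orientation: [-0.002, 3.141, 0.001]
contact_force: [-0.9, 1.0, 3.0]
grip_width: 0.0222
gripper_force: 97.7
```

Emit:
arm_command([
  {"claw": 1, "tx": 0, "ty": 0, "tz": 0.0004, "ax": 0, "ay": 0, "az": 0},
  {"claw": 1, "tx": 0, "ty": 0, "tz": 0.0004, "ax": 0, "ay": 0, "az": 0},
  {"claw": 1, "tx": 0, "ty": 0, "tz": 0.0004, "ax": 0, "ay": 0, "az": 0},
  {"claw": 1, "tx": 0, "ty": 0, "tz": 0.0004, "ax": 0, "ay": 0, "az": 0},
  {"claw": 1, "tx": 0, "ty": 0, "tz": 0.0004, "ax": 0, "ay": 0, "az": 0},
  {"claw": 1, "tx": 0, "ty": 0, "tz": 0.0004, "ax": 0, "ay": 0, "az": 0},
  {"claw": 1, "tx": 0, "ty": 0, "tz": 0.0003, "ax": 0, "ay": 0, "az": 0},
  {"claw": 1, "tx": 0, "ty": 0, "tz": 0.0003, "ax": 0, "ay": 0, "az": 0},
  {"claw": 1, "tx": 0, "ty": 0, "tz": 0, "ax": 0, "ay": 0, "az": 0},
  {"claw": 1, "tx": 0, "ty": 0, "tz": 0, "ax": 0, "ay": 0, "az": 0},
])

```text
clock: 16.57
tcp_pos: [0.5418, 0.114, 0.3141]
orientation: [-0.002, 3.141, 0.001]
contact_force: [-1.8, 2.1, 5.8]
grip_width: 0.0221
gripper_force: 97.8
```

Emit:
arm_command([
  {"claw": 1, "tx": 0, "ty": 0, "tz": 0.0003, "ax": 0, "ay": 0, "az": 0},
  {"claw": 1, "tx": 0, "ty": 0, "tz": 0.0003, "ax": 0, "ay": 0, "az": 0},
  {"claw": 1, "tx": 0, "ty": 0, "tz": 0.0003, "ax": 0, "ay": 0, "az": 0},
  {"claw": 1, "tx": 0, "ty": 0, "tz": 0.0003, "ax": 0, "ay": 0, "az": 0},
  {"claw": 1, "tx": 0, "ty": 0, "tz": 0.0003, "ax": 0, "ay": 0, "az": 0},
  {"claw": 1, "tx": 0, "ty": 0, "tz": 0.0003, "ax": 0, "ay": 0, "az": 0},
  {"claw": 1, "tx": 0, "ty": 0, "tz": 0.0002, "ax": 0, "ay": 0, "az": 0},
  {"claw": 1, "tx": 0, "ty": 0, "tz": 0, "ax": 0, "ay": 0, "az": 0},
  {"claw": 1, "tx": 0, "ty": 0, "tz": 0, "ax": 0, "ay": 0, "az": 0},
  {"claw": 1, "tx": 0, "ty": 0, "tz": 0, "ax": 0, "ay": 0, "az": 0},
])

```text
clock: 17.4
tcp_pos: [0.5418, 0.114, 0.3121]
orientation: [-0.002, 3.141, 0.001]
contact_force: [-0.4, 1.3, 5.5]
grip_width: 0.0222
gripper_force: 97.8
```

Emit:
arm_command([
  {"claw": 1, "tx": 0, "ty": 0, "tz": 0.0003, "ax": 0, "ay": 0, "az": 0},
  {"claw": 1, "tx": 0, "ty": 0, "tz": 0.0003, "ax": 0, "ay": 0, "az": 0},
  {"claw": 1, "tx": 0, "ty": 0, "tz": 0.0003, "ax": 0, "ay": 0, "az": 0},
  {"claw": 1, "tx": 0, "ty": 0, "tz": 0.0003, "ax": 0, "ay": 0, "az": 0},
  {"claw": 1, "tx": 0, "ty": 0, "tz": 0.0003, "ax": 0, "ay": 0, "az": 0},
  {"claw": 1, "tx": 0, "ty": 0, "tz": 0, "ax": 0, "ay": 0, "az": 0},
  {"claw": 1, "tx": 0, "ty": 0, "tz": 0, "ax": 0, "ay": 0, "az": 0},
  {"claw": 1, "tx": 0, "ty": 0, "tz": 0, "ax": 0, "ay": 0, "az": 0},
  {"claw": 1, "tx": 0, "ty": 0, "tz": 0, "ax": 0, "ay": 0, "az": 0},
  {"claw": 1, "tx": 0, "ty": 0, "tz": 0, "ax": 0, "ay": 0, "az": 0},
])

```text
clock: 18.23
tcp_pos: [0.5418, 0.114, 0.3106]
orientation: [-0.002, 3.141, 0.001]
contact_force: [-0.7, 2.3, 5.8]
grip_width: 0.022
gripper_force: 97.8
```

Emit:
arm_command([
  {"claw": 1, "tx": 0, "ty": 0, "tz": 0.0002, "ax": 0, "ay": 0, "az": 0},
  {"claw": 1, "tx": 0, "ty": 0, "tz": 0.0002, "ax": 0, "ay": 0, "az": 0},
  {"claw": 1, "tx": 0, "ty": 0, "tz": 0.0002, "ax": 0, "ay": 0, "az": 0},
  {"claw": 1, "tx": 0, "ty": 0, "tz": 0.0002, "ax": 0, "ay": 0, "az": 0},
  {"claw": 1, "tx": 0, "ty": 0, "tz": 0.0002, "ax": 0, "ay": 0, "az": 0},
  {"claw": 1, "tx": 0, "ty": 0, "tz": 0, "ax": 0, "ay": 0, "az": 0},
  {"claw": 1, "tx": 0, "ty": 0, "tz": 0, "ax": 0, "ay": 0, "az": 0},
  {"claw": 1, "tx": 0, "ty": 0, "tz": 0, "ax": 0, "ay": 0, "az": 0},
  {"claw": 1, "tx": 0, "ty": 0, "tz": 0, "ax": 0, "ay": 0, "az": 0},
  {"claw": 1, "tx": 0, "ty": 0, "tz": 0, "ax": 0, "ay": 0, "az": 0},
])

```text
clock: 19.07
tcp_pos: [0.542, 0.1139, 0.3103]
orientation: [-0.002, 3.14, 0.001]
contact_force: [-2.8, 1.9, 10.6]
grip_width: 0.0223
gripper_force: 98.3
```

Emit:
arm_command([
  {"claw": 1, "tx": 0, "ty": 0, "tz": 0.0002, "ax": 0, "ay": 0, "az": 0},
  {"claw": 1, "tx": 0, "ty": 0, "tz": 0.0002, "ax": 0, "ay": 0, "az": 0},
  {"claw": 1, "tx": 0, "ty": 0, "tz": 0.0002, "ax": 0, "ay": 0, "az": 0},
  {"claw": 1, "tx": 0, "ty": 0, "tz": 0.0002, "ax": 0, "ay": 0, "az": 0},
  {"claw": 1, "tx": 0, "ty": 0, "tz": 0.0002, "ax": 0, "ay": 0, "az": 0},
  {"claw": 1, "tx": 0, "ty": 0, "tz": 0, "ax": 0, "ay": 0, "az": 0},
  {"claw": 1, "tx": 0, "ty": 0, "tz": 0, "ax": 0, "ay": 0, "az": 0},
  {"claw": 1, "tx": 0, "ty": 0, "tz": 0, "ax": 0, "ay": 0, "az": 0},
  {"claw": 1, "tx": 0, "ty": 0, "tz": 0, "ax": 0, "ay": 0, "az": 0},
  {"claw": 1, "tx": 0, "ty": 0, "tz": 0, "ax": 0, "ay": 0, "az": 0},
])

```text
clock: 19.9
tcp_pos: [0.5422, 0.1139, 0.3101]
orientation: [-0.002, 3.139, 0.002]
contact_force: [-3.4, 2.2, 17.0]
grip_width: 0.0224
gripper_force: 98.7
```

Emit:
arm_command([
  {"claw": 1, "tx": 0, "ty": 0, "tz": -0.001, "ax": 0, "ay": 0, "az": 0},
  {"claw": 1, "tx": 0, "ty": 0, "tz": -0.001, "ax": 0, "ay": 0, "az": 0},
  {"claw": 1, "tx": 0, "ty": 0, "tz": -0.002, "ax": 0, "ay": 0, "az": 0},
  {"claw": 1, "tx": 0, "ty": 0, "tz": -0.002, "ax": 0, "ay": 0, "az": 0},
  {"claw": 1, "tx": 0, "ty": 0, "tz": -0.002, "ax": 0, "ay": 0, "az": 0},
  {"claw": 1, "tx": 0, "ty": 0, "tz": 0, "ax": 0, "ay": 0, "az": 0},
  {"claw": 1, "tx": 0, "ty": 0, "tz": 0, "ax": 0, "ay": 0, "az": 0},
  {"claw": 1, "tx": 0, "ty": 0, "tz": 0, "ax": 0, "ay": 0, "az": 0},
  {"claw": 1, "tx": 0, "ty": 0, "tz": 0, "ax": 0, "ay": 0, "az": 0},
  {"claw": 1, "tx": 0, "ty": 0, "tz": 0, "ax": 0, "ay": 0, "az": 0},
])

```text
clock: 20.73
tcp_pos: [0.5415, 0.1136, 0.316]
orientation: [0.002, -3.142, 0.001]
contact_force: [1.2, 0.9, 1.3]
grip_width: 0.0221
gripper_force: 97.7
```

```bash
python3 f.py
```

```text
[0.74, 1.05, 1.67, 0.64] 1.025 [0.5415 0.1137 0.3161] 20.9333
```

C now reads the same as the seated ones, so it is home. Returning the probe.

Emit:
arm_command([
  {"claw": 1, "tx": 0, "ty": 0, "tz": -0.012, "ax": 0, "ay": 0, "az": 0},
  {"claw": 1, "tx": 0, "ty": 0, "tz": -0.02, "ax": 0, "ay": 0, "az": 0},
  {"claw": 1, "tx": 0.002, "ty": -0.01, "tz": -0.02, "ax": 0, "ay": 0, "az": 0},
  {"claw": 1, "tx": 0.005, "ty": -0.025, "tz": -0.013, "ax": 0, "ay": 0, "az": 0},
  {"claw": 1, "tx": 0.008, "ty": -0.036, "tz": 0, "ax": 0, "ay": 0, "az": 0},
  {"claw": 1, "tx": 0.008, "ty": -0.036, "tz": 0, "ax": 0, "ay": 0, "az": 0},
  {"claw": 1, "tx": 0.008, "ty": -0.036, "tz": 0, "ax": 0, "ay": 0, "az": 0},
  {"claw": 1, "tx": 0.008, "ty": -0.036, "tz": 0, "ax": 0, "ay": 0, "az": 0},
  {"claw": 1, "tx": 0.008, "ty": -0.036, "tz": 0, "ax": 0, "ay": 0, "az": 0},
  {"claw": 1, "tx": 0.008, "ty": -0.036, "tz": 0, "ax": 0, "ay": 0, "az": 0},
])

```text
clock: 21.77
tcp_pos: [0.4854, -0.1391, 0.3816]
orientation: [0.002, -3.141, -0.0]
contact_force: [1.0, 0.1, -2.8]
grip_width: 0.022
gripper_force: 97.9
```

Emit:
arm_command([
  {"claw": 1, "tx": 0.008, "ty": -0.036, "tz": 0, "ax": 0, "ay": 0, "az": 0},
  {"claw": 1, "tx": 0.008, "ty": -0.036, "tz": 0, "ax": 0, "ay": 0, "az": 0},
  {"claw": 1, "tx": 0.008, "ty": -0.036, "tz": 0, "ax": 0, "ay": 0, "az": 0},
  {"claw": 1, "tx": 0.008, "ty": -0.03, "tz": 0, "ax": 0, "ay": 0, "az": 0},
  {"claw": 1, "tx": 0.006, "ty": -0.02, "tz": 0, "ax": 0, "ay": 0, "az": 0},
  {"claw": 1, "tx": 0, "ty": -0.01, "tz": 0, "ax": 0, "ay": 0, "az": 0},
  {"claw": 1, "tx": 0, "ty": 0, "tz": 0, "ax": 0, "ay": 0, "az": 0},
  {"claw": 1, "tx": 0, "ty": 0, "tz": 0, "ax": 0, "ay": 0, "az": 0},
  {"claw": 1, "tx": 0, "ty": 0, "tz": 0, "ax": 0, "ay": 0, "az": 0},
  {"claw": 1, "tx": 0, "ty": 0, "tz": 0, "ax": 0, "ay": 0, "az": 0},
])

```text
clock: 22.6
tcp_pos: [0.4498, -0.3035, 0.381]
orientation: [0.007, -3.141, -0.002]
contact_force: [0.1, 0.4, -1.7]
grip_width: 0.0221
gripper_force: 97.9
```

Emit:
arm_command([
  {"claw": 1, "tx": 0.0013, "ty": -0.0104, "tz": 0, "ax": 0, "ay": 0, "az": 0},
  {"claw": 1, "tx": 0.0013, "ty": -0.0104, "tz": 0, "ax": 0, "ay": 0, "az": 0},
  {"claw": 1, "tx": 0, "ty": 0, "tz": 0, "ax": 0, "ay": 0, "az": 0},
  {"claw": 1, "tx": 0, "ty": 0, "tz": 0, "ax": 0, "ay": 0, "az": 0},
  {"claw": 1, "tx": 0, "ty": 0, "tz": 0, "ax": 0, "ay": 0, "az": 0},
  {"claw": 1, "tx": 0, "ty": 0, "tz": 0, "ax": 0, "ay": 0, "az": 0},
  {"claw": 1, "tx": 0, "ty": 0, "tz": 0, "ax": 0, "ay": 0, "az": 0},
  {"claw": 1, "tx": 0, "ty": 0, "tz": 0, "ax": 0, "ay": 0, "az": 0},
  {"claw": 1, "tx": 0, "ty": 0, "tz": 0, "ax": 0, "ay": 0, "az": 0},
  {"claw": 1, "tx": 0, "ty": 0, "tz": 0, "ax": 0, "ay": 0, "az": 0},
])

```text
clock: 23.43
tcp_pos: [0.4464, -0.326, 0.3812]
orientation: [-0.002, 3.142, 0.0]
contact_force: [-0.3, 0.0, -2.8]
grip_width: 0.0222
gripper_force: 98.0
```

```bash
python3 - <<'E'
from h import *
s=r.get_obs();print(s['tcp_pos'],R.from_rotvec(s['orientation']).as_matrix().round(4).tolist())
a=snap('side','d5.png'); b=snap('scene','s5.png')
cv2.imwrite('pics/v5.png',cv2.resize(np.hstack([a[240:340,190:290],b[210:310,130:230]])[:,:,::-1],None,fx=4,fy=4,interpolation=2))
E
```

```text
[ 0.44644748 -0.325956    0.38116428] [[-1.0, -0.0014, 0.0], [-0.0014, 1.0, 0.0001], [-0.0, 0.0001, -1.0]]
```

View pics/v5.png

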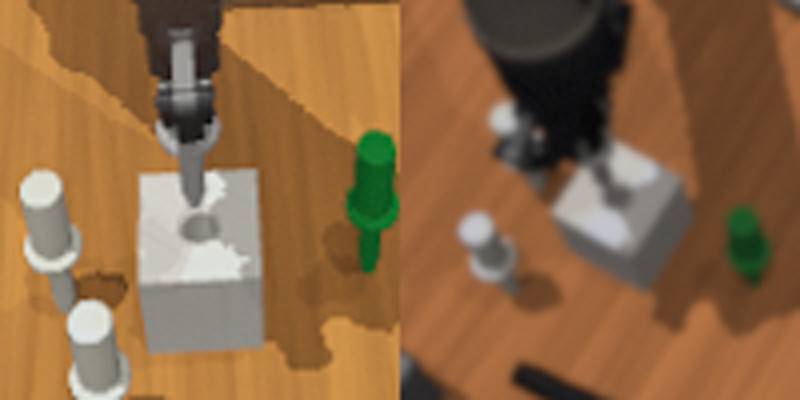

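The probe end hangs over the hole in both views. A 1–2 mm correction, then down.

Emit:
arm_command([
  {"claw": 1, "tx": -0.0008, "ty": 0.0017, "tz": 0, "ax": 0, "ay": 0, "az": 0},
  {"claw": 1, "tx": 0, "ty": 0, "tz": 0.005, "ax": 0, "ay": 0, "az": 0},
  {"claw": 1, "tx": 0, "ty": 0, "tz": 0.008, "ax": 0, "ay": 0, "az": 0},
  {"claw": 1, "tx": 0, "ty": 0, "tz": 0.008, "ax": 0, "ay": 0, "az": 0},
  {"claw": 1, "tx": 0, "ty": 0, "tz": 0.006, "ax": 0, "ay": 0, "az": 0},
  {"claw": 1, "tx": 0, "ty": 0, "tz": 0.004, "ax": 0, "ay": 0, "az": 0},
  {"claw": 1, "tx": 0, "ty": 0, "tz": 0.003, "ax": 0, "ay": 0, "az": 0},
  {"claw": 1, "tx": 0, "ty": 0, "tz": 0.003, "ax": 0, "ay": 0, "az": 0},
  {"claw": 1, "tx": 0, "ty": 0, "tz": 0.003, "ax": 0, "ay": 0, "az": 0},
  {"claw": 1, "tx": 0, "ty": 0, "tz": 0, "ax": 0, "ay": 0, "az": 0},
])

```text
clock: 24.37
tcp_pos: [0.4471, -0.3243, 0.3407]
orientation: [0.002, -3.141, -0.0]
contact_force: [-0.1, -0.4, -2.2]
grip_width: 0.0219
gripper_force: 98.0
```

Emit:
arm_command([
  {"claw": 1, "tx": 0, "ty": 0, "tz": 0.004, "ax": 0, "ay": 0, "az": 0},
  {"claw": 1, "tx": 0, "ty": 0, "tz": 0.004, "ax": 0, "ay": 0, "az": 0},
  {"claw": 1, "tx": 0, "ty": 0, "tz": 0.005, "ax": 0, "ay": 0, "az": 0},
  {"claw": 1, "tx": 0, "ty": 0, "tz": 0.005, "ax": 0, "ay": 0, "az": 0},
  {"claw": 1, "tx": 0, "ty": 0, "tz": 0.005, "ax": 0, "ay": 0, "az": 0},
  {"claw": 1, "tx": 0, "ty": 0, "tz": 0.005, "ax": 0, "ay": 0, "az": 0},
  {"claw": 1, "tx": 0, "ty": 0, "tz": 0.005, "ax": 0, "ay": 0, "az": 0},
  {"claw": 1, "tx": 0, "ty": 0, "tz": 0.005, "ax": 0, "ay": 0, "az": 0},
  {"claw": 1, "tx": 0, "ty": 0, "tz": 0.003, "ax": 0, "ay": 0, "az": 0},
  {"claw": 1, "tx": 0, "ty": 0, "tz": 0, "ax": 0, "ay": 0, "az": 0},
])

```text
clock: 25.2
tcp_pos: [0.447, -0.3241, 0.2993]
orientation: [0.002, -3.14, -0.001]
contact_force: [0.8, 1.7, -3.4]
grip_width: 0.0221
gripper_force: 98.4
```

Emit:
arm_command([
  {"claw": 1, "tx": 0, "ty": 0, "tz": 0.004, "ax": 0, "ay": 0, "az": 0},
  {"claw": 1, "tx": 0, "ty": 0, "tz": 0.004, "ax": 0, "ay": 0, "az": 0},
  {"claw": 1, "tx": 0, "ty": 0, "tz": 0.004, "ax": 0, "ay": 0, "az": 0},
  {"claw": 1, "tx": 0, "ty": 0, "tz": 0.003, "ax": 0, "ay": 0, "az": 0},
  {"claw": 1, "tx": 0, "ty": 0, "tz": 0.002, "ax": 0, "ay": 0, "az": 0},
  {"claw": 1, "tx": 0, "ty": 0, "tz": 0.001, "ax": 0, "ay": 0, "az": 0},
  {"claw": 1, "tx": 0, "ty": 0, "tz": 0.001, "ax": 0, "ay": 0, "az": 0},
  {"claw": 1, "tx": 0, "ty": 0, "tz": 0.001, "ax": 0, "ay": 0, "az": 0},
  {"claw": 1, "tx": 0, "ty": 0, "tz": 0, "ax": 0, "ay": 0, "az": 0},
  {"claw": 1, "tx": 0, "ty": 0, "tz": 0, "ax": 0, "ay": 0, "az": 0},
])

```text
clock: 26.03
tcp_pos: [0.4472, -0.3241, 0.28]
orientation: [0.002, -3.141, -0.001]
contact_force: [0.7, 4.6, -2.7]
grip_width: 0.0221
gripper_force: 98.2
```

Emit:
arm_command([
  {"claw": 1, "tx": 0, "ty": 0, "tz": 0.001, "ax": 0, "ay": 0, "az": 0},
  {"claw": 1, "tx": 0, "ty": 0, "tz": 0.0005, "ax": 0, "ay": 0, "az": 0},
  {"claw": 1, "tx": 0, "ty": 0, "tz": 0, "ax": 0, "ay": 0, "az": 0},
  {"claw": 0.6, "tx": 0, "ty": 0, "tz": 0, "ax": 0, "ay": 0, "az": 0},
  {"claw": 0.4, "tx": 0, "ty": 0, "tz": 0, "ax": 0, "ay": 0, "az": 0},
  {"claw": 0.2, "tx": 0, "ty": 0, "tz": 0, "ax": 0, "ay": 0, "az": 0},
  {"claw": 0, "tx": 0, "ty": 0, "tz": 0, "ax": 0, "ay": 0, "az": 0},
  {"claw": 0, "tx": 0, "ty": 0, "tz": 0, "ax": 0, "ay": 0, "az": 0},
  {"claw": 0, "tx": 0, "ty": 0, "tz": 0, "ax": 0, "ay": 0, "az": 0},
  {"claw": 0, "tx": 0, "ty": 0, "tz": 0, "ax": 0, "ay": 0, "az": 0},
])

```text
clock: 26.87
tcp_pos: [0.4472, -0.3246, 0.2787]
orientation: [-0.002, 3.141, -0.0]
contact_force: [0.3, -0.4, 0.1]
grip_width: 0.0853
gripper_force: 0.0
```

Emit:
arm_command([
  {"claw": 0, "tx": 0, "ty": 0, "tz": -0.005, "ax": 0, "ay": 0, "az": 0},
  {"claw": 0, "tx": 0, "ty": 0, "tz": -0.01, "ax": 0, "ay": 0, "az": 0},
  {"claw": 0, "tx": 0, "ty": 0, "tz": -0.015, "ax": 0, "ay": 0, "az": 0},
  {"claw": 0, "tx": 0, "ty": 0, "tz": -0.015, "ax": 0, "ay": 0, "az": 0},
  {"claw": 0, "tx": 0, "ty": 0, "tz": -0.02, "ax": 0, "ay": 0, "az": 0},
  {"claw": 0, "tx": 0, "ty": 0, "tz": -0.02, "ax": 0, "ay": 0, "az": 0},
  {"claw": 0, "tx": 0, "ty": 0, "tz": -0.02, "ax": 0, "ay": 0, "az": 0},
  {"claw": 0, "tx": 0, "ty": 0, "tz": -0.01, "ax": 0, "ay": 0, "az": 0},
  {"claw": 0, "tx": 0, "ty": 0, "tz": 0, "ax": 0, "ay": 0, "az": 0},
  {"claw": 0, "tx": 0, "ty": 0, "tz": 0, "ax": 0, "ay": 0, "az": 0},
])

```text
clock: 27.7
tcp_pos: [0.4472, -0.3243, 0.394]
orientation: [-0.002, 3.141, -0.0]
contact_force: [0.5, 0.1, -0.1]
grip_width: 0.085
gripper_force: 0.0
```

```bash
python3 - <<'E'
from h import *
a=snap('side','d6.png'); print(find('probe_grip','side'),find('stand','side'))
b=snap('wrist','w6.png'); print(find('probe_grip','wrist'),r.get_obs()['clock'])
cv2.imwrite('pics/v6.png',cv2.resize(np.hstack([a[240:340,190:290],b[120:220,190:290]])[:,:,::-1],None,fx=4,fy=4,interpolation=2))
E
```

```text
[([0.4462, -0.3237, 0.1257], 0.83), ([0.5522, -0.3071, 0.1076], 0.81), ([0.3854, -0.3992, 0.099], 0.64), ([0.3575, -0.3236, 0.1063], 0.58)] [([0.4476, -0.3233, -0.0011], 0.81)]
[([0.4446, -0.3244, 0.118], 0.94), ([0.3571, -0.3185, 0.1066], 0.87), ([0.5473, -0.3091, 0.1044], 0.6), ([0.3879, -0.3992, 0.1085], 0.59)] 27.95
```

View pics/v6.png

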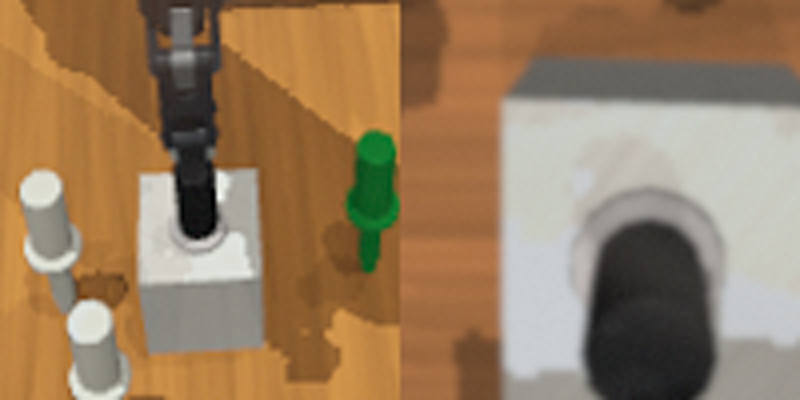

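The probe stands fully in its stand, upright, with the collar on the stand's top, and the gripper is clear of it.

```bash
python3 -c "
from bench import r
print(r.hand_in())"
```

```text
the job is handed in; nothing more can be done
None
```

I found the high segment by touching four of the six (the robot-side, left one, grill x −37, y +74 mm), pushed it home at about 19 N, and a touch afterwards read level with the seated ones. The probe is back upright in its stand; I handed the job in at about 28 s, and no verdict was returned.

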